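Lock the toy rack's upper tier with the flat key

ROBOT

A 6-joint arm with a two-finger parallel gripper is mounted at the origin on the work surface. World frame = base frame: x ahead of the robot, y to its left, z up, the work surface at z = 0. Lengths are in mm, angles in rad, forces in N, time in s.
With the tool pointing down it reaches from about 300 to 750 mm from the base axis. Payload 8.5 kg.
Tool frame: the origin (TCP) lies at the very end of the fingers, on their centre line; the grasp point (between the pads) lies 19 mm behind it (r.pinch_z is the distance from the TCP to the grasp point, in mm); z points along the fingers, y is the line along which they close (so a half turn about z gives the same grasp; the last joint's range is limited). The gripper opens to 85 mm and grips with 20 to 120 N. Pads are 22 mm wide; open, the fingers measure 114 mm over their backs; the gripper's body (76 mm by 85 mm) begins 54 mm behind the grasp point. The pads swing forward as they close: fully open they stand 13 mm farther back than shut.
Start: joints at [-1.486, 0.381, 1.297, -0, 1.464, -0.215], TCP at [162.425, -525.451, 231.322] pointing down, gripper open.
Joint ranges: [-3.11, 3.11], [-0.89, 2.33], [0.22, 2.48], [-1.42, 4.56], [0.17, 2.85], [-2.88, 2.88]. Speed limits (rad/s): [2.39, 2.39, 3.14, 3.14, 3.14, 3.14].

INTERFACE

Orientations are given as a 3x3 rotation matrix whose columns are the frame's x, y, z axes.
In Python, from station import r gives the robot as it stands. The module is installed in compiled form; this text tells all that it offers. Calls block until the motion is done:
- r.reach(position, orientation): joint-space move of the TCP to a pose.
- r.movel(position, orientation=None, feed=150): straight line of the TCP; orientation=None keeps the orientation; feed is the mean speed in mm/s.
- r.goto_joints(angles): joint-space move.
- r.command_gripper(opening, effort=None): finger opening in mm; effort is the grip in N (None keeps the last); returns when the fingers have stopped.
- r.pause(seconds).
- r.ik(position, orientation): joint angles nearest the present ones, or None.
- r.get_state(): the state.
- r.snapshot(name): name is "scene" or "top" or "wrist"; returns a dict with "color" (480x640x3 uint8, red, green, blue), "range_z" (480x640 float32, mm along the optical axis (not along the pixel's ray), 0 where there is no reading), "fx", "fy", "cx", "cy" (pixels), "T" (4x4, takes a point from camera to world coordinates). Camera axes: x right, y up, looking along -z (the intrinsics and any distortion apply to the point x, -y, -z); pixel columns grow to the right and rows downward; lengths in mm; the calibration is good to about 2 mm. A picture is of the moment at which its call begins.
A pose or a line that the arm cannot do raises r.IKError and nothing moves.
- r.close_job(): hands the job in; it is judged then, once.
Trained networks look in the newest picture that a camera, given by its name, has taken for a name from the list of things; names that differ only in an ending like _2 or _b are one class to them, and where a whole thing is asked for, a point or a joint stands for the part that bears it (a point fixed in the world has none). Each returns a list of dicts, best first, with "p" (0 to 1); they miss things now and then, are a little off and sometimes report something else, mostly with a low value. They report only what shows in the picture. A call takes as long as a camera call. They do not tell look-alikes from the thing itself.
- r.look_for(query, camera): "xyz" ([x, y, z] in mm, in world coordinates, good to about 4 mm: the middle of the surface that is visible of it).
- r.trace(query, camera): "region" (480x640 bool, what is visible of it).
- r.spot_point(query, camera): "xyz" ([x, y, z] in mm, in world coordinates, good to about 4 mm: a listed point, or the origin of a listed thing).
The state is a dict: "time": time; "joint_positions": joint angles; "joint_velocities": joint speeds; "joint_efforts": joint torques, N m; "eef_pos": TCP position; "tool_rot": TCP orientation; "ft_force": force on the tool from outside, world axes, zero at the start; "wrist_torque": the same for the moment, N m; "width": finger opening in mm; "grip_force": force on a finger pad.
Only numpy, scipy, OpenCV 4.12 (cv2) and the standard library are available. Lean on these libraries where they do the work, as an engineer would, in place of code of your own. Each camera call takes 0.05 s, during which the arm holds its last target. There are 200 camera calls.

TASK

Lock the parrot rack's upper tier: take the orange-handled flat key from its wooden stand, push the brass cam down with its blade in the slot, turn it a quarter turn clockwise (seen from above) and let it spring back up into its locked notch, then stand the key upright in its stand again, fully home. Work gently (the key must not bear on the rack with more than 25 N), turn the cam only with the key, keep the gripper itself off the rack, and leave the bird's toys and dish where they are.

Things in the scene. Friction and masses are not known exactly. Their poses are not given: they have to be found in the camera images.
- key: flat key standing blade down in the stand. Origin: middle of the blade's lower edge; z up, x along the blade's width, y through its thickness. Steel blade 22 (x) x 3 (y) mm, z 0 to 26 mm; round collar of 30 mm diameter, z 26 to 30; orange handle 26 (x) x 14 (y) mm, z 30 to 74, gripped across its 14 mm (fingers closing along y). 50 to 100 g.
- stand: dark wooden block 70 x 50 x 36 mm (x, y, z), fixed; origin at the centre of its underside. In its top a pocket 29 x 9 mm, 30 mm deep, long side along x, in which the key's blade hangs; the key's collar rests on the block's top, so that the key's origin is 10 mm above the block's underside.
- rack: two-tier acrylic rack, fixed, 220 x 200 mm; origin at the centre of its underside; upper board's top face at z = 120 mm, with rims 14 mm high at both sides and at its +x end. The lock stands on the upper board, near its -x edge; a pine block and the red toy stand on the board's +x half.
- lock_mark (a point): nominal place of the lock's axis, on the upper board's top face (60 mm to -x of the rack's centre); axes as the rack's. The lock sits in an oversize hole: its true axis is up to 2 mm off this point in x and in y, and all of it sits up to 2.5 mm higher or lower than nominal; clamped, it does not shift.
- cam_mark (a point): nominal centre of the unpushed brass cam's face, 22 mm above lock_mark (true place off by as much as the lock's). The cam is about 34 mm across; its slot is 5.5 mm wide, 8 mm deep, square-edged, runs right across the cam through its axis and is open at both ends. The black collar around it is 60 mm outside, 45 mm inside, its top 4 mm below the cam's face.
- cam_turn (a joint): cam angle (rad), growing clockwise seen from above. At 0 (unlocked) the slot lies along the rack's x and points at the collar's red dot; at 1.57 (locked) along the rack's y, at the green dot. Stops: -0.12, 1.6. Friction 0.04 N m. A lug lets it turn past 0.16 only while pushed down 4.5 mm or more; it springs up only within 0.16 of 0 or of 1.57.
- cam_push (a joint): how far the cam is pushed down (m): 0 up, 0.006 on its bottom stop. Spring: about 4 N to start, rising 1 N per mm, about 10 N at the stop, where it turns rigid. The force of the key on the lock counts push and twist together: a twist of 0.1 N m adds about 10 N on the slot's walls.
- block1: pine block, 34 mm cube, on the rack's upper board, +x half, to the +y side; leave alone. Origin: centre of its underside.
- block2: pine block, 34 mm cube, on the rack's lower board; leave alone. Origin: centre of its underside.
- block3: pine block, 34 mm cube, about 115 mm to the +y side of the stand; leave alone. Origin: centre of its underside.
- foot_toy: red acrylic spool, 40 mm diameter, 36 mm high, on the rack's upper board, +x half, -y side; leave alone. Origin: centre of its underside.
- bell: stainless steel bell, 60 mm diameter, 60 mm high, 120 mm to the -y side of the stand; leave alone. Origin: centre of its underside.
- ball: clear plastic foraging ball with a flat foot, 66 mm diameter, 58 mm high, beyond the stand; leave alone. Origin: centre of its underside.
- dish: green ceramic dish, 96 mm diameter, 34 mm high, beyond the stand; leave alone. Origin: centre of its underside.
Things that resemble listed ones, but are neither listed nor needed, are in the scene too. Leave any black or blue look-alike of the key alone.

How it is judged:
By the outcome, as a careful person would: the job done as asked, in the order asked, and still so for the second after the job is handed in, with the robot touching nothing.
It also fails if it takes over 72 s, if anything falls off the work surface, if the arm or the gripper's body presses on something with over 40 N, if the wrist force passes 120 N, or if a joint passes its speed limit or range.

## Working session

There is one attempt and no reset: what is moved stays moved. The work goes in short steps, each a Python script; the robot and the scene stay as the last script left them, time stands still between calls to the robot, and variables do not carry over. Pictures are saved under pics/ and viewed, at most 10 in all, crops included, and the job is handed in when it is done.

```bash
mkdir -p pics
python3 - <<'E'
from station import r
import cv2, numpy as np
ims=[]
for c in ["scene","top"]:
    s=r.snapshot(c); cv2.imwrite(f"pics/{c}0.png",s["color"][:,:,::-1])
    print(c,s["fx"],s["cx"],s["cy"],np.round(s["T"],3).tolist(),[k for k in s])
    for q in ["key","stand","rack","lock_mark","cam_mark","bell","block3"]:
        print(q,[(np.round(d["xyz"],1).tolist(),round(d["p"],2)) for d in r.spot_point(q,c)[:4]])
print(r.get_state())
E
```

```text
scene 538.9933276783846 309.1857465482687 242.3548294450643 [[0.613, -0.429, 0.663, 1233.23], [0.79, 0.345, -0.507, -469.698], [-0.011, 0.835, 0.551, 624.167], [0.0, 0.0, 0.0, 1.0]] ['color', 'range_z', 'fx', 'fy', 'cx', 'cy', 'T']
key [([448.1, 151.4, -3.9], 0.94), ([564.1, 271.3, 2.4], 0.89), ([541.3, 181.2, 9.2], 0.67), ([628.4, -251.7, 117.5], 0.52)]
stand [([540.0, 182.9, 2.7], 0.59)]
rack [([579.3, -174.2, 1.7], 0.61)]
lock_mark [([519.4, -156.8, 120.2], 0.81)]
cam_mark [([520.5, -155.9, 144.0], 0.84)]
bell [([580.7, 63.0, 0.2], 0.67), ([673.4, 154.2, -2.8], 0.49)]
block3 [([640.2, -146.8, 122.0], 0.85), ([628.6, -179.9, 29.0], 0.77), ([498.0, 294.2, -2.0], 0.64)]
top 491.2867340242987 312.4078667472638 235.75961794221396 [[0.021, 0.995, -0.097, 506.792], [-1.0, 0.021, 0.002, 29.725], [0.005, 0.097, 0.995, 934.372], [0.0, 0.0, 0.0, 1.0]] ['color', 'range_z', 'fx', 'fy', 'cx', 'cy', 'T']
key [([444.8, 154.7, 1.1], 0.65), ([496.5, 298.7, -0.9], 0.58), ([540.3, 183.3, 9.1], 0.57), ([564.3, 269.7, 1.6], 0.54)]
stand [([541.2, 185.6, -0.0], 0.67)]
rack [([572.8, -175.5, 0.6], 0.92)]
[... 408 characters left out ...]
0, -2.15319065e-01]), 'joint_velocities': array([-0.00036021, -0.00158539,  0.00076579, -0.00069816, -0.00122908,
       -0.00019124]), 'joint_efforts': array([ 4.89452505e-04, -4.48295510e+01, -2.31460530e+01, -2.36856540e-04,
        3.80589154e-04,  3.94649049e-06]), 'eef_pos': array([ 162.4314416 , -525.46840367,  231.34140679]), 'tool_rot': array([[ 9.55391608e-01,  2.95341964e-01,  2.26874857e-05],
       [ 2.95341964e-01, -9.55391606e-01, -5.53431547e-05],
       [ 5.33027747e-06,  5.95749522e-05, -9.99999998e-01]]), 'ft_force': array([-0.35416427,  0.4898542 ,  0.06172054]), 'wrist_torque': array([ 0.00254372, -0.03637648,  0.02962028]), 'grip_force': 0.0, 'width': 85.15252481145913}
```

View pics/scene0.png

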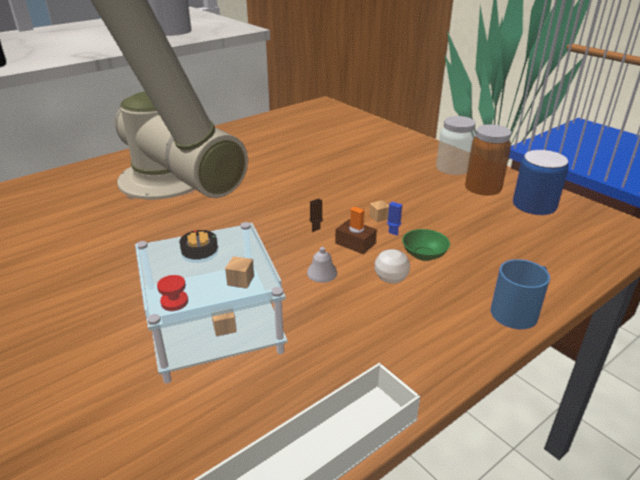

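View pics/top0.png

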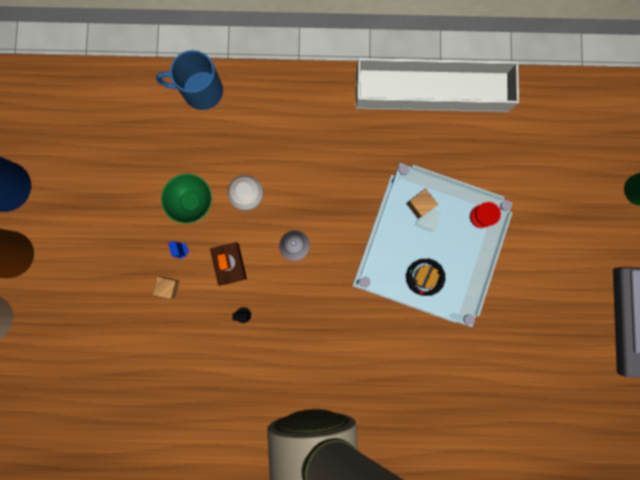

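The pictures show the orange key in its stand at (228,263) in the top view, yaw about +0.2, and the lock at (426,277), rack yaw about -0.33. Next I take wrist views of both.

```bash
cat > h.py <<'E'
from station import r
import cv2, numpy as np
def R(yaw):
    c,s=np.cos(yaw),np.sin(yaw)
    return np.array([[c,s,0],[s,-c,0],[0,0,-1.]])
def world(s,u,v,z):
    "pixel -> world at height z"
    T=s["T"]; d=T[:3,:3]@np.array([(u-s["cx"])/s["fx"],-(v-s["cy"])/s["fy"],-1.])
    return T[:3,3]+d*((z-T[2,3])/d[2])
def cloud(s):
    v,u=np.mgrid[:480,:640]; Z=s["range_z"]
    P=np.stack([(u-s["cx"])/s["fx"]*Z,-(v-s["cy"])/s["fy"]*Z,-Z],-1)
    return P@s["T"][:3,:3].T+s["T"][:3,3]
def save(s,n): np.savez(n,**s); cv2.imwrite(f"pics/{n}.png",s["color"][:,:,::-1])
E
python3 - <<'E'
from h import *
s=r.snapshot("wrist"); st=r.get_state()
off=st["tool_rot"].T@(s["T"][:3,3]-st["eef_pos"]); print("cam in tool",off.round(1),(st["tool_rot"].T@s["T"][:3,:3]).round(3).tolist())
for n,p,yaw,h in [("lock",(522,-157,142),np.pi-.33,200),("stand",(540,184,36),np.pi+.2,220)]:
    Q=R(yaw); t=np.array(p)+[0,0,h]-Q@off
    t[:2]=t[:2]
    r.reach(t,Q); r.pause(.15); s=r.snapshot("wrist"); save(s,n)
    st=r.get_state(); print(n,st["time"],st["joint_positions"].round(2),st["eef_pos"].round(1),st["ft_force"].round(2))
    for q in ["key","stand","cam_mark","lock_mark"]: print(q,[(np.round(d["xyz"],1).tolist(),round(d["p"],2)) for d in r.spot_point(q,"wrist")[:3]])
E
```

```text
cam in tool [  65.7   -0.3 -141.6] [[0.0, 0.965, 0.261], [1.0, -0.0, -0.001], [-0.001, 0.261, -0.965]]
lock 3.025 [-0.49  0.51  1.17 -0.    1.46 -1.73] [ 584.  -178.6  200.5] [ 1.26  0.09 -0.26]
key []
stand []
cam_mark [([517.6, -160.5, 143.9], 0.84)]
lock_mark [([518.7, -157.8, 119.4], 0.69)]
stand 4.8583 [ 0.13  0.63  1.22 -0.    1.3  -1.64] [604.7 196.4 114.7] [ 0.63  0.04 -0.34]
key [([559.0, 271.6, -0.7], 0.93), ([543.8, 181.6, 11.4], 0.82)]
stand []
cam_mark []
lock_mark [([672.5, 157.5, -0.2], 0.57)]
```

View pics/lock.png

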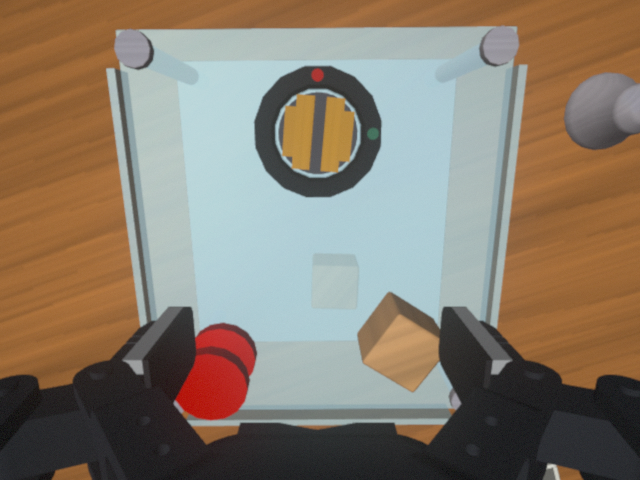

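View pics/stand.png

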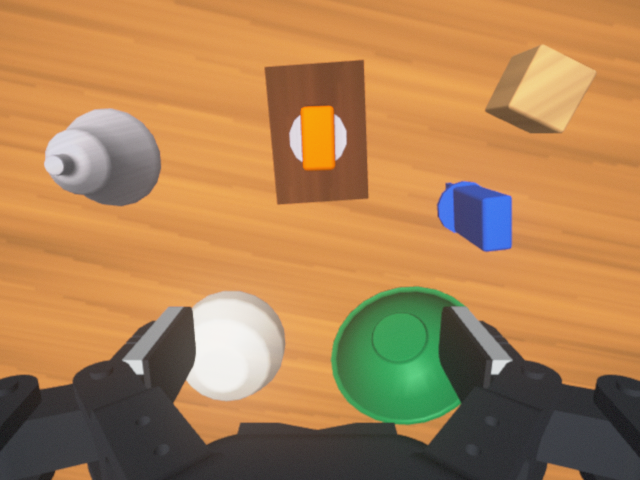

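The lock picture shows the cam centred near (318,133) with its slot vertical, the red dot at (318,75) and the green dot at (373,133). The stand picture shows the key handle at (318,137) on the block, with the bell, block3 and the blue look-alike clear of it. Next I fit positions to these.

Run:
```python
from h import *
S={n:dict(np.load(n+".npz")) for n in ["lock","stand"]}
def rect(s,m,z):
    n,l,st,c=cv2.connectedComponentsWithStats(m.astype(np.uint8)); k=1+np.argmax(st[1:,4]); m=(l==k)
    ct=max(cv2.findContours(m.astype(np.uint8),0,1)[0],key=cv2.contourArea)[:,0]
    W=np.array([world(s,u,v,z)[:2] for u,v in ct]).astype(np.float32)
    return m,W
s=S["stand"]; hsv=cv2.cvtColor(s["color"],cv2.COLOR_RGB2HSV); H,Sa,V=[hsv[...,i].astype(int) for i in range(3)]
P=cloud(s); box=np.zeros((480,640),bool)
box[95:180,285:350]=1
m,W=rect(s,box&(Sa>200)&(V>200)&(H<20),84); print("key top z",np.median(P[m][:,2]),cv2.minAreaRect(W),W.mean(0))
box[:]=0; box[50:215,255:380]=1
m=box&(V<130)&(H<15); m,W=rect(s,m,36); print("stand z",np.median(P[m][:,2]),cv2.minAreaRect(W))
s=S["lock"]; hsv=cv2.cvtColor(s["color"],cv2.COLOR_RGB2HSV); H,Sa,V=[hsv[...,i].astype(int) for i in range(3)]
P=cloud(s); box[:]=0; box[50:210,240:395]=1
brass=box&(Sa>140)&(H>10)&(H<28)&(V>120); z=np.median(P[brass][:,2]); print("face z",z)
n,l,st,c=cv2.connectedComponentsWithStats(brass.astype(np.uint8)); print(st[:,4])
ct=np.vstack(cv2.findContours(brass.astype(np.uint8),0,1)[0])
hull=cv2.convexHull(ct)[:,0]; W=np.array([world(s,u,v,z)[:2] for u,v in hull]).astype(np.float32)
print("cam circle",cv2.minEnclosingCircle(W))
dark=box&(V<70); n,l,st,c=cv2.connectedComponentsWithStats(dark.astype(np.uint8)); k=1+np.argmax(st[1:,4]); m=l==k
zc=np.median(P[m][:,2]); ct=cv2.convexHull(np.argwhere(m)[:,::-1].astype(np.int32))[:,0]
W=np.array([world(s,u,v,zc)[:2] for u,v in ct]).astype(np.float32); print("collar",zc,cv2.fitEllipse(W),cv2.minEnclosingCircle(W))
# slot: edges of the two big brass halves
big=np.argsort(-st[1:,4])
yy=np.arange(105,165); L=[];Rr=[]
for v in yy:
    u=np.flatnonzero(brass[v]); g=np.diff(u); i=np.argmax(np.where(abs(u[:-1]-318)<12,g,0)); L.append(u[i]);Rr.append(u[i+1])
a=np.array([world(s,(p+q)/2,v,z)[:2] for p,q,v in zip(L,Rr,yy)])
vx,vy,x0,y0=cv2.fitLine(a.astype(np.float32),cv2.DIST_HUBER,0,.01,.01).ravel(); print("slot yaw",np.arctan(vy/vx),x0,y0,"px width",np.mean(np.array(Rr)-L), "mm/px",np.linalg.norm(world(s,320,130,z)-world(s,321,130,z)))
for nme,lo in [("red",(H<8)|(H>172)),("green",(H>50)&(H<90)&(V<160))]:
    mm=box&lo&(Sa>100); n,l,st,c=cv2.connectedComponentsWithStats(mm.astype(np.uint8)); k=1+np.argmax(st[1:,4]); print(nme,st[k,4],world(s,*c[k],zc))
# rack edges: outer side lines
for (u,v) in [(134,49),(500,46)]: print("post",world(s,u,v,np.nanmedian(P[v-4:v+4,u-4:u+4,2])))
```

```text
key top z 82.82618412035492 ((541.263671875, 183.9595184326172), (24.977415084838867, 12.956568717956543), 13.203570365905762) [541.08093 183.87427]
stand z 34.92508351982585 ((536.9324340820312, 195.13995361328125), (68.3582992553711, 25.448444366455078), 14.989192008972168)
face z 142.08592086254043
[303682   1756   1762]
cam circle ((521.319580078125, -156.54803466796875), 19.62490463256836)
collar 137.9175198710224 ((521.2155151367188, -156.68731689453125), (59.88042068481445, 60.30820846557617), 60.76571273803711) ((521.1430053710938, -156.73446655273438), 30.297466278076172)
slot yaw -0.4191062 521.6459 -156.9627 px width 13.216666666666667 mm/px 0.4716197987179439
red 141 [ 496.07750446 -148.28294291  137.91751987]
green 3 [ 528.28014075 -131.42258934  137.91751987]
post [ 454.37162018 -228.49448971  124.87442705]
post [511.10621078 -59.30456494 124.83312501]
```

Run:
```python
from h import *
k=np.array([541.2,183.9]); Q=R(np.pi+.235)
r.command_gripper(45,60)
r.reach([*k,130],Q); r.movel([*k,46],feed=80); r.pause(.1)
print(r.get_state()["ft_force"].round(2))
r.command_gripper(8,70); r.pause(.2)
st=r.get_state(); print(st["width"],st["grip_force"],st["eef_pos"].round(2),st["ft_force"].round(2))
np.save("grasp.npy",st["eef_pos"])
r.movel([*k,130],feed=80); 
r.movel([*k,230],feed=200)
Q=R(np.pi-.419)
r.reach([521.3,-156.7,230],Q); r.movel([521.3,-156.7,188],feed=80); r.pause(.3)
s=r.snapshot("wrist"); save(s,"hover")
st=r.get_state(); print(st["time"],st["width"],st["grip_force"],st["eef_pos"].round(2),st["ft_force"].round(2),st["wrist_torque"].round(3),st["joint_positions"].round(2))
cv2.imwrite("pics/hoverc.png",cv2.resize(s["color"][200:440,200:440,::-1],(600,600)))
```

```text
[-0.01 -0.26  0.23]
13.280399503508258 68.421950340271 [541.37 183.94  46.3 ] [-1.02 -0.28  4.56]
11.95 13.25321862069418 68.0565333366394 [ 521.35 -156.73  188.22] [ 0.28 -0.23 -0.63] [-0.033 -0.011  0.041] [-0.51  0.41  1.39  0.    1.35 -1.66]
```

View pics/hover.png

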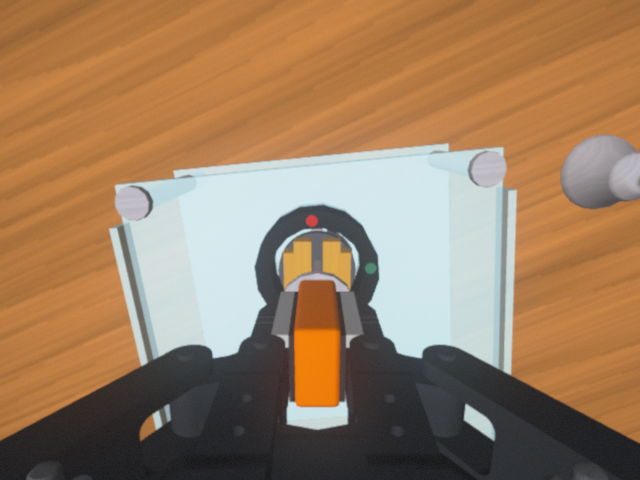

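The hover picture shows the slot above the key at about (318,250) and the handle centred near column 318, so they look in line. I'll compare them numerically in the tool frame.

Run:
```python
from h import *
s=dict(np.load("hover.npz")); Q=R(np.pi-.419); tcp=np.array([521.35,-156.73,188.22])
hsv=cv2.cvtColor(s["color"],cv2.COLOR_RGB2HSV); H,Sa,V=[hsv[...,i].astype(int) for i in range(3)]
P=(cloud(s)-tcp)@Q  # tool frame
m=(Sa>200)&(H<13)&(V>90); m[:275]=0; m[:,:280]=0; m[:,360:]=0
for v in (310,330,350,370,390):
    u=np.flatnonzero(m[v]); print(v,u[0],u[-1],P[v,u[0]+2].round(1),P[v,u[-1]-2].round(1), "mid y",((P[v,u[0]+1]+P[v,u[-1]-1])/2)[1].round(2))
b=(Sa>140)&(H>10)&(H<28)&(V>120)
for v in range(242,274,4):
    u=np.flatnonzero(b[v]); u=u[(u>270)&(u<370)]; g=np.diff(u); i=np.argmax(g)
    a=[(world(s,x,v,142)-tcp)@Q for x in (u[0],u[i]+.5,u[i+1]-.5,u[-1])]; print(v,u[i],u[i+1],np.round([x[:2] for x in a],1).tolist(),"slot mid y",((a[1]+a[2])/2)[1].round(2))
```

```text
310 297 327 [ 12.3  -5.6 -22. ] [ 12.7   2.7 -22.8] mid y -1.4
330 338 338 [ 11.2   6.8 -33.7] [ 12.1   5.6 -35.4] mid y 6.16Traceback (most recent call last):
  File "<stdin>", line 7, in <module>
IndexError: index 0 is out of bounds for axis 0 with size 0
```

Run:
```python
from h import *
s=dict(np.load("hover.npz")); Q=R(np.pi-.419); tcp=np.array([521.35,-156.73,188.22])
C=s["color"].astype(int); P=(cloud(s)-tcp)@Q
o=(C[...,0]>110)&(C[...,0]-C[...,2]>90)
for v in (300,320,350,380,400):
    u=np.flatnonzero(o[v]); u=u[(u>285)&(u<355)]; zt=np.median(P[v,u,2]); w=[(world(s,x,v,tcp[2]-zt)-tcp)@Q for x in (u[0]-.5,u[-1]+.5)]
    print(v,u[0],u[-1],np.round(w,1).tolist(),"mid y",((w[0]+w[1])/2)[1].round(2))
for v in range(242,274,4):
    u=np.flatnonzero(o[v]); u=u[(u>270)&(u<370)]; g=np.diff(u); i=np.argmax(g)
    a=[(world(s,x,v,142)-tcp)@Q for x in (u[0],u[i]+.5,u[i+1]-.5,u[-1])]; print(v,u[i],u[i+1],np.round([x[:2] for x in a],1).tolist(),"slot mid y",((a[1]+a[2])/2)[1].round(2))
```

```text
300 298 333 [[12.8, -6.3, -15.1], [12.8, 5.7, -15.1]] mid y -0.34
320 295 336 [[12.8, -6.5, -30.3], [12.8, 6.0, -30.3]] mid y -0.28
350 294 339 [[6.4, -6.6, -36.6], [6.4, 6.6, -36.6]] mid y 0.03
380 295 339 [[-3.3, -6.4, -36.6], [-3.3, 6.8, -36.6]] mid y 0.18
400 295 338 [[-10.1, -6.5, -36.7], [-10.0, 6.6, -36.7]] mid y 0.03
242 310 323 [[16.7, -10.8], [16.7, -3.0], [16.7, 2.7], [16.7, 10.6]] slot mid y -0.12
246 310 323 [[14.7, -10.9], [14.7, -3.0], [14.7, 2.7], [14.7, 10.6]] slot mid y -0.12
250 310 323 [[12.7, -11.4], [12.7, -3.0], [12.7, 2.8], [12.7, 11.1]] slot mid y -0.12
254 310 323 [[10.7, -15.7], [10.7, -3.0], [10.7, 2.8], [10.7, 16.0]] slot mid y -0.12
258 310 323 [[8.7, -15.7], [8.7, -3.0], [8.7, 2.8], [8.7, 16.0]] slot mid y -0.11
262 310 323 [[6.7, -15.8], [6.7, -3.0], [6.7, 2.8], [6.7, 15.6]] slot mid y -0.11
266 310 323 [[4.7, -15.8], [4.7, -3.0], [4.7, 2.8], [4.7, 15.6]] slot mid y -0.11
270 310 323 [[2.6, -15.9], [2.6, -3.0], [2.6, 2.8], [2.6, 15.6]] slot mid y -0.11
```

Slot and key agree within 0.3 mm, and the yaw matches. I'll descend with force checks.

Run:
```python
from h import *
x,y=521.3,-156.7
f0=r.get_state()["ft_force"]
z=188.; L=[]
while z>166:
    z-=1.5 if z>180 else .5
    r.movel([x,y,z],feed=30); st=r.get_state(); f=st["ft_force"]-f0
    L.append((round(z,1),*f.round(1)))
    if abs(f[2])>2.0 or np.linalg.norm(f[:2])>4: break
print(L[-8:]); r.pause(.1); st=r.get_state(); print(st["eef_pos"].round(2),(st["ft_force"]-f0).round(2),st["wrist_torque"].round(3),st["time"])
np.save("f0.npy",f0)
```

```text
[(174.5, np.float64(0.4), np.float64(0.3), np.float64(-0.7)), (174.0, np.float64(-1.0), np.float64(0.3), np.float64(-0.4)), (173.5, np.float64(-0.1), np.float64(0.6), np.float64(-1.3)), (173.0, np.float64(-0.2), np.float64(1.1), np.float64(-0.3)), (172.5, np.float64(-0.8), np.float64(0.5), np.float64(-0.5)), (172.0, np.float64(-0.5), np.float64(0.1), np.float64(0.3)), (171.5, np.float64(-1.3), np.float64(-0.1), np.float64(-1.0)), (171.0, np.float64(-1.0), np.float64(-0.4), np.float64(3.5))]
[ 521.4  -156.75  171.33] [-0.87  0.63  4.67] [0.089 0.162 0.032] 17.55
```

Run:
```python
from h import *
x,y=521.3,-156.7; f0=np.load("f0.npy"); z=171.
while z>165.4:
    z-=.4; r.movel([x,y,z],feed=20); r.pause(.1); st=r.get_state(); f=st["ft_force"]-f0
    print(round(z,1),st["eef_pos"].round(2),f.round(1),st["wrist_torque"].round(2))
    if f[2]>11.5: break
print(st["time"],st["width"])
```

```text
170.6 [ 521.37 -156.73  170.75] [-1.5  0.3  5. ] [ 0.07  0.16 -0.04]
170.2 [ 521.36 -156.72  170.23] [-0.4  0.7  5.5] [0.08 0.07 0.01]
169.8 [ 521.35 -156.72  169.83] [-0.8  0.1  4.5] [0.05 0.08 0.04]
169.4 [ 521.32 -156.74  169.45] [-0.7  1.2  6.8] [ 0.04  0.12 -0.03]
169.0 [ 521.36 -156.74  169.11] [-0.6  0.5  6.8] [0.08 0.13 0.02]
168.6 [ 521.34 -156.72  168.73] [-1.1  1.7  6.9] [ 0.13  0.15 -0.  ]
168.2 [ 521.35 -156.72  168.39] [-0.9  1.5  6.1] [0.05 0.16 0.03]
167.8 [ 521.38 -156.74  168.02] [-2.3  0.3  7.7] [0.07 0.17 0.04]
167.4 [ 521.37 -156.76  167.68] [-1.8  0.9  7.7] [0.07 0.2  0.  ]
167.0 [ 521.39 -156.74  167.32] [-1.3  0.9  8. ] [ 0.13  0.24 -0.02]
166.6 [ 521.4  -156.73  166.98] [-1.8  0.9  8.8] [0.18 0.22 0.02]
166.2 [ 521.39 -156.74  166.61] [-2.   0.6  8.4] [0.15 0.22 0.02]
165.8 [ 521.41 -156.76  166.29] [-1.2  0.9  9.2] [0.14 0.27 0.01]
165.4 [ 521.41 -156.75  165.92] [-1.7  0.9  9.3] [0.12 0.31 0.01]
22.45 13.041129398888337
```

Run:
```python
from h import *
p=[521.3,-156.7,165.3]; f0=np.load("f0.npy"); mx=0
for i,a in enumerate(np.linspace(-.419,-1.96,19)[1:]):
    r.movel(p,R(np.pi+a),feed=60); st=r.get_state(); f=st["ft_force"]-f0
    print(a.round(2),st["eef_pos"].round(2),f.round(1),st["wrist_torque"].round(3),st["time"])
    if np.linalg.norm(f)>16 or abs(st["wrist_torque"][2])>.12: print("STOP"); break
```

```text
-0.5 [ 521.6  -156.84  165.92] [-0.5 -0.1  8.2] [0.084 0.209 0.04 ] 22.7
-0.59 [ 521.64 -156.87  165.89] [-0.9  0.5  9.8] [ 0.036  0.148 -0.062] 22.95
-0.68 [ 521.64 -156.91  165.91] [-0.8  1.   9.4] [-0.005  0.088  0.018] 23.2
-0.76 [ 521.65 -156.95  165.93] [-1.  -0.7  9.3] [ 0.051  0.136 -0.021] 23.45
-0.85 [ 521.67 -156.92  165.94] [-1.4  0.4  9.1] [0.007 0.143 0.01 ] 23.7
-0.93 [ 521.65 -156.95  165.93] [-0.8 -0.9 10. ] [ 0.025  0.149 -0.003] 23.95
-1.02 [ 521.62 -156.96  165.92] [-1.   0.1  8.6] [-0.037  0.112  0.018] 24.2
-1.1 [ 521.62 -156.99  165.94] [-1.2 -0.2  9.1] [ 0.033  0.153 -0.021] 24.45
-1.19 [ 521.61 -156.97  165.92] [-1.1  0.2  9.6] [-0.07   0.117 -0.05 ] 24.7
-1.28 [ 521.61 -156.98  165.91] [-1.   0.1  9.5] [0.003 0.166 0.029] 24.95
-1.36 [ 521.59 -157.    165.92] [-1.2  0.5  8.2] [-0.038  0.124 -0.07 ] 25.2
-1.45 [ 521.58 -157.03  165.92] [-1.7  0.3  9.8] [-0.06   0.225 -0.01 ] 25.45
-1.53 [ 521.57 -157.03  165.92] [-0.9 -0.1  9.4] [-0.065  0.245  0.003] 25.7
-1.62 [ 521.56 -157.04  165.92] [-1.2 -0.6  9.4] [-0.051  0.273  0.029] 25.95
-1.7 [ 521.56 -157.03  165.92] [-1.8 -0.9  9.9] [-0.088  0.251 -0.006] 26.2
-1.79 [ 521.52 -157.03  165.89] [-1.8 -0.   9.6] [-0.064  0.24  -0.011] 26.45
-1.87 [ 521.5  -157.02  165.89] [-0.7 -0.1  9.3] [-0.069  0.267 -0.015] 26.7
-1.96 [ 521.5  -157.06  165.92] [-1.7 -0.2  9.6] [-0.077  0.307  0.025] 26.95
```

Run:
```python
from h import *
f0=np.load("f0.npy"); Q=R(np.pi-1.985)
r.movel([521.3,-156.7,165.3],Q,feed=30); r.pause(.3)
fs=[]
for _ in range(5): r.pause(.03); st=r.get_state(); fs.append([*(st["ft_force"]-f0),*st["wrist_torque"]])
print(np.mean(fs,0).round(3),"yaw",np.arctan2(st["tool_rot"][1,0],st["tool_rot"][0,0])-np.pi+0*2*np.pi)
for z in np.arange(166.5,173.6,1.):
    r.movel([521.3,-156.7,z],feed=25); st=r.get_state(); print(z,st["eef_pos"].round(2),(st["ft_force"]-f0).round(1))
r.movel([521.3,-156.7,195],feed=60); r.pause(.1); s=r.snapshot("wrist"); save(s,"after1"); print(st["time"],st["joint_positions"].round(2))
s=r.snapshot("scene"); save(s,"sc1")
```

```text
[-1.805  0.031  8.787 -0.055  0.274  0.039] yaw -1.9850095720951848
166.5 [ 521.48 -157.05  167.02] [-1.2 -0.6  8.5]
167.5 [ 521.48 -157.02  167.89] [-0.9 -0.4  7.6]
168.5 [ 521.46 -157.01  168.81] [-0.6 -0.5  6.6]
169.5 [ 521.44 -156.98  169.62] [-1.3 -1.1  5.7]
170.5 [ 521.42 -156.94  170.56] [-0.2 -2.2  4.6]
171.5 [ 521.37 -156.73  171.38] [ 0.5 -1.   1.8]
172.5 [ 521.3  -156.55  172.19] [ 2.3 -1.5 -0.7]
173.5 [ 521.26 -156.52  173.37] [ 1.6 -0.6 -1.3]
29.6667 [-0.51  0.42  1.41  0.    1.31 -0.1 ]
```

View pics/after1.png

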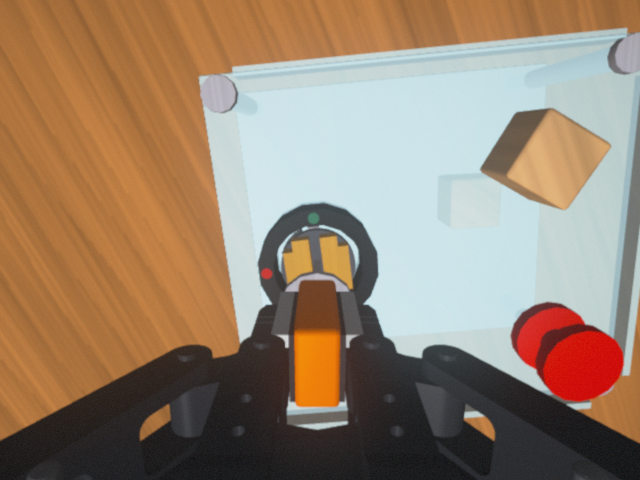

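The picture shows the slot at (312,238)–(320,272) pointing toward the green dot at (313,217), with the key clear of the cam. I'll measure the cam angle and face height.

Run:
```python
from h import *
s=dict(np.load("after1.npz")); C=s["color"].astype(int); P=cloud(s)
o=(C[...,0]>110)&(C[...,0]-C[...,2]>90); a=[]
for v in range(240,273,2):
    u=np.flatnonzero(o[v]); u=u[(u>275)&(u<365)]; g=np.diff(u); i=np.argmax(g); a.append(world(s,(u[i]+u[i+1])/2,v,142.5)[:2])
vx,vy,x0,y0=cv2.fitLine(np.array(a,np.float32),cv2.DIST_HUBER,0,.01,.01).ravel()
t=np.arctan2(vy,vx); print("slot yaw",t,"cam angle",(-.323-t)%np.pi, x0,y0)
m=o.copy(); m[:235]=0; m[275:]=0; m[:,:275]=0; m[:,365:]=0; print("face z",np.median(P[m][:,2]))
hsv=cv2.cvtColor(s["color"],cv2.COLOR_RGB2HSV)
for u,v in [(266,273),(313,217)]: print(world(s,u,v,138))
```

```text
slot yaw 1.29393 cam angle 1.5246627 523.59015 -148.93155
face z 142.09465885095258
[ 495.9276781  -148.38757723  138.        ]
[ 529.81640936 -131.35550327  138.        ]
```

Cam is up (face z unchanged) and at about 1.52 rad, so it sits in the locked notch. Now I return the key.

Run:
```python
from h import *
k=np.load("grasp.npy")[:2]-[.1,0]; Q=R(np.pi+.235)
r.movel([521.3,-156.7,235],feed=150)
r.reach([*k,230],Q); r.movel([*k,95],feed=150); r.pause(.2)
f0=r.get_state()["ft_force"]; z=95.
while z>45:
    z-=3 if z>52 else .5
    r.movel([*k,z],feed=40); st=r.get_state(); f=st["ft_force"]-f0
    if np.linalg.norm(f)>4: print("contact",z,f.round(1)); break
print(st["eef_pos"].round(2),f.round(2),st["time"])
```

```text
contact 46.0 [-1.6 -0.5  4.3]
[541.33 183.95  46.31] [-1.58 -0.55  4.3 ] 39.2083
```

Contact came at exactly the height of the original grasp, so the key is home. I'll release and check.

Run:
```python
from h import *
k=np.load("grasp.npy")[:2]-[.1,0]; Q=R(np.pi+.235)
r.command_gripper(45); r.pause(.2); print(r.get_state()["ft_force"].round(1))
r.movel([*k,130],feed=80)
off=np.array([65.7,-.3,-141.6]); r.reach(np.array([540,184,256])-Q@off+[0,0,20],Q); r.pause(.3)
s=r.snapshot("wrist"); save(s,"end"); P=cloud(s); C=s["color"].astype(int)
m=(C[...,0]>200)&(C[...,2]<40); m[:,:270]=0; m[:,370:]=0; m[200:]=0
print("key top z",np.median(P[m],0).round(1),m.sum(),r.get_state()["time"])
t=r.snapshot("top"); save(t,"topend")
```

```text
[ 0.4 -0.3  0.2]
key top z [541.  184.1  82.8] 1601 41.7333
```

View pics/end.png

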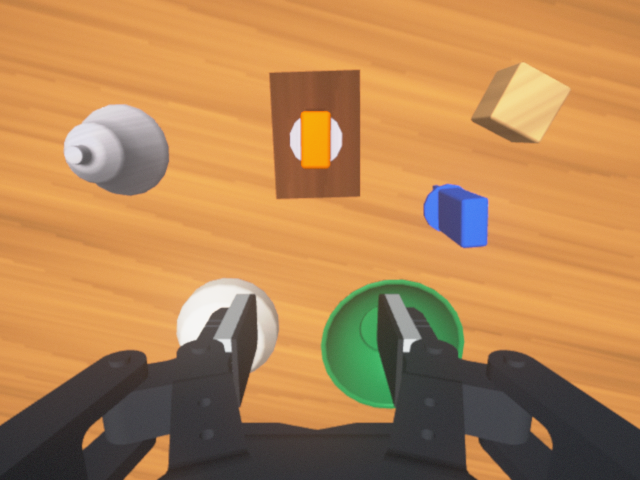

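View pics/topend.png

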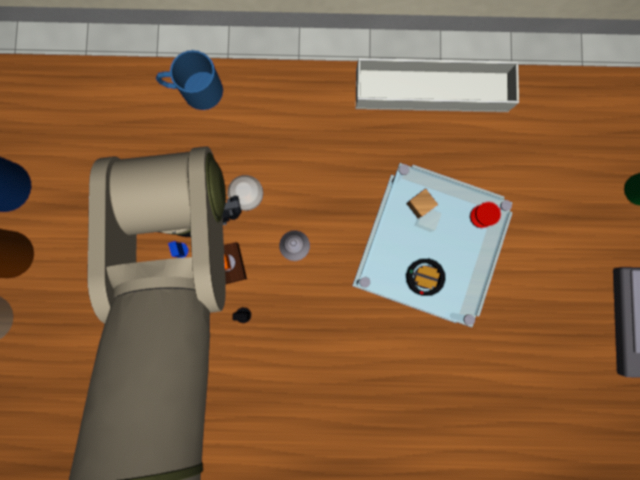

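The wrist view shows the key upright at (316,139), its top at the same height as before. The top view shows the slot turned across at (427,276), and the toys and dish in their places.

```bash
python3 -c "
from station import r
print(r.close_job())"
```

```text
the job is handed in; nothing more can be done
None
```

The upper tier is locked: the cam sprang back up at about 1.52 rad, near the green dot. The key is fully home in its stand, sampled key force stayed near 10 N (limit 25 N), and the job was handed in at about 42 s.

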